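Check a wheel clamp nut on the thread gauge and sort it

ROBOT

A 6-joint arm with a two-finger parallel gripper is mounted at the origin on the work surface. World frame = base frame: x ahead of the robot, y to its left, z up, the work surface at z = 0. Lengths are in m, angles in rad, forces in N, time in s.
With the tool pointing down it reaches from about 0.35 to 0.975 m from the base axis. Payload 7.1 kg.
Tool frame: the origin (TCP) lies midway between the tips of the shut fingers; the grasp point (between the pads) lies 19 mm behind it; z points along the fingers, x is the direction in which the jaws open and shut, and the axes are right-handed (so a half turn about z gives the same grasp; the last joint's range is limited). The gripper opens to 88 mm and grips with 3 to 60 N. Pads are 20 mm wide; open, the fingers measure 115 mm over their backs; the gripper's body (75 mm by 178 mm) begins 61 mm behind the grasp point.
Start: joints at [-1.172, 0.423, 1.63, -0, 1.089, -0.019], TCP at [0.254, -0.571, 0.223] pointing down, gripper open.
Joint ranges: [-3, 3], [-0.9, 2.11], [0.09, 2.58], [-1.31, 4.45], [0.11, 2.69], [-2.54, 2.54]. Speed limits (rad/s): [2.39, 2.39, 3.01, 3.14, 3.14, 3.14].

INTERFACE

Orientations are given as a unit quaternion [w, x, y, z].
In Python, from station import move_pose, movel, movej, command_gripper, wait, inverse_kinematics, read_camera, camera_info, MotionError, job_done, get_time, get_joint_pos, get_qvel, get_effort, get_tcp_pos, get_ee_rot, get_ft_force, get_ft_torque, get_grip_width gives the robot as it stands. Calls block until the motion is done:
- move_pose(position, orientation): joint-space move of the TCP to a pose.
- movel(position, frame=None, v=0.15, until_force=None): straight line of the TCP; frame=None keeps the orientation; v is the mean speed in m/s. With until_force (N) it stops when the force on the tool has changed by that much, and returns True; else False.
- movej(angles): joint-space move.
- command_gripper(opening): opening from 0.0 (shut) to 1.0 (fully open); the grip force is fixed at half the most; returns when the fingers have stopped.
- wait(seconds).
- inverse_kinematics(position, orientation): joint angles nearest the present ones, or None.
- read_camera(name): name is "scene" or "top" or "wrist"; returns the picture (384x512x3 uint8, red, green, blue); there is no depth.
- camera_info(name): a dict with "intrinsics" (3x3 intrinsics, pixels), "T" (4x4, takes a point from camera to world coordinates); the wrist camera has in their place "tool_from_camera" (4x4, takes a point from camera to tool coordinates, whose origin is the TCP and whose axes are the tool frame's). Camera axes: x right, y up, looking along -z (the intrinsics and any distortion apply to the point x, -y, -z); pixel columns grow to the right and rows downward; lengths in m; the calibration is good to about 2 mm. A picture is of the moment at which its call begins: read the wrist's pose just before it. camera_info takes no time and is no camera call.
A pose or a line that the arm cannot do raises MotionError and nothing moves.
- job_done(): hands the job in, once; it reports no verdict.
Readings, each from a call of its own:
- get_time(): time.
- get_joint_pos(): joint angles.
- get_qvel(): joint speeds.
- get_effort(): joint torques, N m.
- get_tcp_pos(): TCP position.
- get_ee_rot(): TCP orientation.
- get_ft_force(): force on the tool from outside, world axes, zero at the start.
- get_ft_torque(): the same for the moment, N m.
- get_grip_width(): opening from 0.0 (shut) to 1.0 (fully open).
Only numpy, scipy, OpenCV 4.12 (cv2) and the standard library are available. Lean on these libraries where they do the work, as an engineer would, in place of code of your own. Each camera call takes 0.05 s, during which the arm holds its last target.

TASK

Check the clamp nut that lies on the black mat beside the thread gauge: put it over the gauge and screw it down clockwise as far as it will go. Then unscrew it, lift it off and set it down upright in the sorting tray, without letting it drop: in the green compartment if it turned fully home onto the gauge's flange, in the red one if it stopped short; leave the other nut where it is.

Things in the scene. Friction and masses are not known exactly. Their poses are not given: they have to be found in the camera images.
- nut_a: One of two clamp nuts alike: aluminium cup 68 mm wide, 42 high, open below, 0.3 kg; on top a blue grip bar 60 long (nut x), 20 thick (nut y; grip across it at the middle), 42 to 70 mm above the underside. Origin: centre of underside, z up. A half turn changes nothing. Either nut may lie on the mat (check that one); the other waits over 270 mm from the gauge. One is good, the other bored too shallow: not visible.
- nut_b: The second nut: same size, look and axes as nut_a. In both the bore is 52 mm wide, and two 5 mm pins that follow the gauge's thread stand inward from its wall beneath the bar's two ends (nut +x and -x, 9 mm above the underside, 30 mm free between them).
- gauge: Fixed thread gauge: grey base plate 110 x 110 x 12 mm, steel flange 76 mm wide with its top 18 mm above the bench, upright post with a coarse two-start right-hand thread, 42 mm over the thread, core 20, top 52 mm above the bench. Origin: on the bench, on the post's axis, z up. The nut to check lies at bench height on its black mat, 110 mm square, centred 160 mm to the gauge's -y, within 15 mm of its centre.
- flange (a point): Centre of the flange's top; axes as the gauge. Bar along gauge x (yellow marks; within 10 deg, 3 mm off centre), a nut goes straight down till its underside is about 13 mm above this; then clockwise from above it sinks evenly, 0.175 mm a deg (3 mm upward play). Good: rests on the flange after 75 to 80 deg, bar by the white marks. Bad: stops near 35 deg, 6.5 mm above it. Turn back to yellow to lift off.
- tray: Grey sorting tray fixed to the bench, 270 mm (x) by 140 (y), floor 5 mm thick, rim 25 mm high, walls 5 mm, split across the middle into two compartments about 128 mm square inside. Origin: centre of its underside, z up. Green-lined compartment: centre at +66 mm along the tray's x; red-lined: at -66 mm. It may stand at any yaw.
Mind the look-alikes: they are no part of the job. Leave any orange or turquoise look-alike of the nut_b alone.

How it is judged:
By the outcome, as a careful person would: the job done as asked, in the order asked, and still so for the second after the job is handed in, with the robot touching nothing.
It also fails if it takes over 51 s, if anything falls off the work surface, if the arm or the gripper's body presses on something with over 40 N, if the wrist force passes 120 N, or if a joint passes its speed limit or range.

## Working session

There is one attempt and no reset: what is moved stays moved. The work goes in short steps, each a Python script; the robot and the scene stay as the last script left them, time stands still between calls to the robot, and variables do not carry over. Pictures are saved under pics/ and viewed, and the job is handed in when it is done.

```bash
ls; mkdir -p pics
python3 - <<'E'
from station import *
import cv2,numpy as np
np.set_printoptions(precision=4,suppress=True)
for n in("scene","top","wrist"):
    im=read_camera(n); cv2.imwrite(f"pics/{n}0.png",im[:,:,::-1]); i=camera_info(n); print(n,i)
print(get_time(),get_tcp_pos(),get_ee_rot(),get_grip_width())
E
```

```text
pics
scene {'intrinsics': array([[375.2586,   0.    , 251.8836],
       [  0.    , 375.2586, 192.8952],
       [  0.    ,   0.    ,   1.    ]]), 'T': array([[ 0.5025, -0.4691,  0.7263,  1.1543],
       [ 0.8646,  0.2799, -0.4174, -0.3877],
       [-0.0075,  0.8376,  0.5462,  0.5523],
       [ 0.    ,  0.    ,  0.    ,  1.    ]])}
top {'intrinsics': array([[352.9419,   0.    , 249.5196],
       [  0.    , 352.9419, 181.3249],
       [  0.    ,   0.    ,   1.    ]]), 'T': array([[ 0.0291,  0.9851, -0.1695,  0.3415],
       [-0.9995,  0.0266, -0.017 , -0.0328],
       [-0.0122,  0.1699,  0.9854,  1.0112],
       [ 0.    ,  0.    ,  0.    ,  1.    ]])}
wrist {'intrinsics': array([[310.9242,   0.    , 262.3311],
       [  0.    , 310.9242, 192.9822],
       [  0.    ,   0.    ,   1.    ]]), 'tool_from_camera': array([[ 1.    , -0.0002,  0.0003, -0.0001],
       [-0.0001, -0.956 , -0.2934, -0.0808],
       [ 0.0003,  0.2934, -0.956 , -0.1615],
       [ 0.    ,  0.    ,  0.    ,  1.    ]])}
0.15 [ 0.2534 -0.5709  0.2221] [-0.0003  0.8384 -0.5451 -0.0005] 1.0008659844020857
```

View pics/scene0.png

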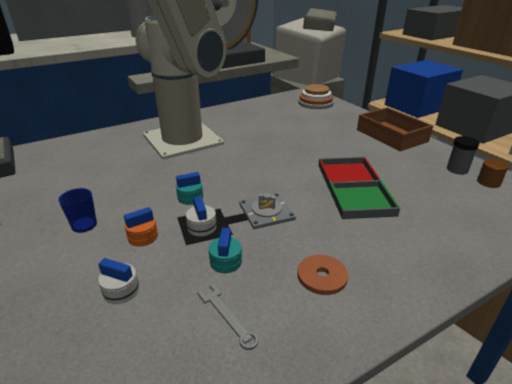

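View pics/top0.png

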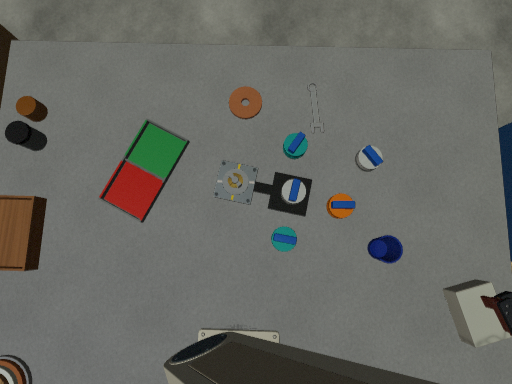

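View pics/wrist0.png

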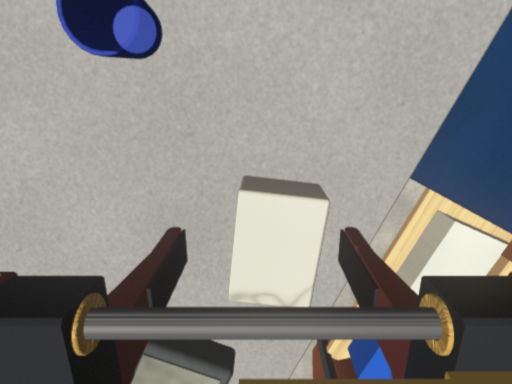

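Candidates in the top view are white/silver nuts at (294,191), on the black mat, and (370,157), off it (the other nut). The look-alikes are turquoise at (295,145) and (285,239) and orange at (341,206). I choose the silver one on the mat at (294,191), with the gauge at (236,182). The tray is at (145,170), with green above and red below.

```bash
cat > h.py <<'E'
from station import *
import cv2,numpy as np
from scipy.spatial.transform import Rotation as R
np.set_printoptions(precision=4,suppress=True)
def wristT():
    q=np.array(get_ee_rot());T=np.eye(4);T[:3,:3]=R.from_quat(q[[1,2,3,0]]).as_matrix();T[:3,3]=get_tcp_pos()
    return T@np.array(camera_info("wrist")["tool_from_camera"])
def ray(K,T,uv):
    K=np.array(K);d=np.array([(uv[0]-K[0,2])/K[0,0],-(uv[1]-K[1,2])/K[1,1],-1.])
    return T[:3,3].copy(),T[:3,:3]@d
def plane(K,T,uv,z):
    o,d=ray(K,T,uv);return o+d*(z-o[2])/d[2]
def proj(K,T,p):
    c=np.linalg.inv(T)@np.r_[p,1];K=np.array(K);return np.array([K[0,2]+K[0,0]*c[0]/-c[2],K[1,2]-K[1,1]*c[1]/-c[2]])
def tri(rs):
    A=np.zeros((3,3));b=np.zeros(3)
    for o,d in rs:
        d=d/np.linalg.norm(d);P=np.eye(3)-np.outer(d,d);A+=P;b+=P@o
    x=np.linalg.solve(A,b)
    res=[np.linalg.norm((np.eye(3)-np.outer(d,d)/(d@d))@(x-o)) for o,d in rs]
    return x,max(res)
def down(yaw): # tool x axis at yaw in world, z down
    m=np.array([[np.cos(yaw),np.sin(yaw),0],[np.sin(yaw),-np.cos(yaw),0],[0,0,-1]])
    q=R.from_matrix(m).as_quat();return [q[3],q[0],q[1],q[2]]
E
python3 - <<'E'
from h import *
t=camera_info("top");K,T=t["intrinsics"],np.array(t["T"])
im=cv2.imread("pics/top0.png")
cv2.imwrite("pics/topc.png",cv2.resize(im[100:260,90:390],None,fx=2.6,fy=2.6,interpolation=cv2.INTER_CUBIC))
for n,uv,z in [("nut",(294,190),.07),("gauge",(236,182),.012),("mat",(291,194),0),("other",(372,155),.07),("green",(158,150),.005),("red",(134,190),.005)]:
    p=plane(K,T,uv,z);print(n,p,np.hypot(p[0],p[1]))
E
```

```text
nut [ 0.483  -0.1369  0.07  ] 0.501991032979402
gauge [0.5104 0.0232 0.012 ] 0.510902188564644
mat [ 0.4816 -0.1361  0.    ] 0.5004430379769211
other [ 0.5853 -0.3487  0.07  ] 0.6813012820610943
green [0.601 0.257 0.005] 0.6536234338541128
red [0.4801 0.3179 0.005 ] 0.575826875405998
```

View pics/topc.png

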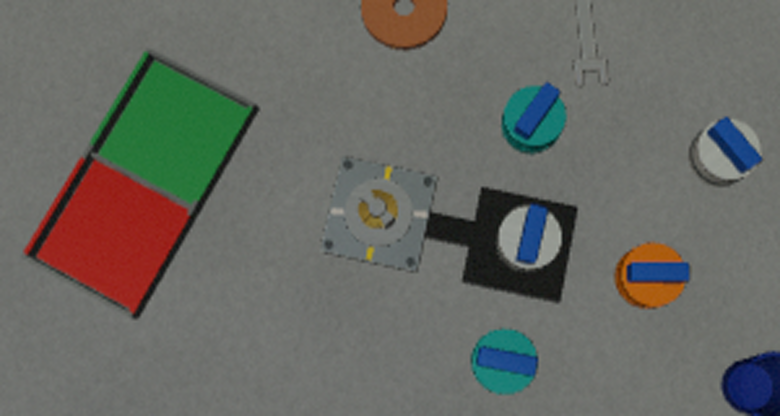

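Run:
```python
from h import *
yaw=np.radians(80)
mid=np.array([.497,-.057]);ty=np.array([np.sin(yaw),-np.cos(yaw)]);tx=np.array([np.cos(yaw),np.sin(yaw)])
import pickle;D={}
for k,s in enumerate((-.06,.06)):
    p=mid-.045*ty+s*tx
    move_pose([p[0],p[1],.24],down(yaw));wait(.15)
    T=wristT();im=read_camera("wrist");D[k]=T
    cv2.imwrite(f"pics/w{k+1}.png",im[:,:,::-1]);print(get_tcp_pos(),get_time(),get_joint_pos())
pickle.dump(D,open("wT.pkl","wb"))
# tray from top+scene later
im=read_camera("top");cv2.imwrite("pics/top1.png",im[:,:,::-1])
im=read_camera("scene");cv2.imwrite("pics/scene1.png",im[:,:,::-1])
```

```text
[ 0.4423 -0.1088  0.2399] 2.1667 [-0.2673  0.1474  1.9742 -0.      1.0201 -1.6623]
[0.463  0.0089 0.24  ] 2.9167 [-0.0065  0.1595  1.9592 -0.0001  1.023  -1.401 ]
```

View pics/w1.png

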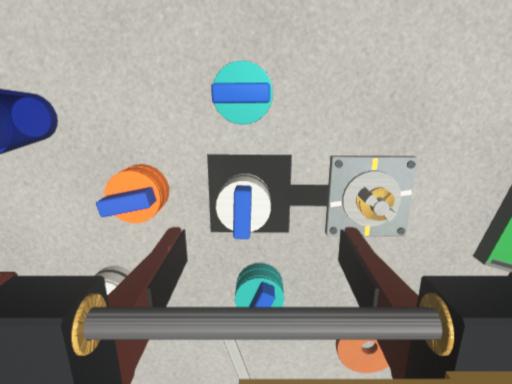

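View pics/w2.png

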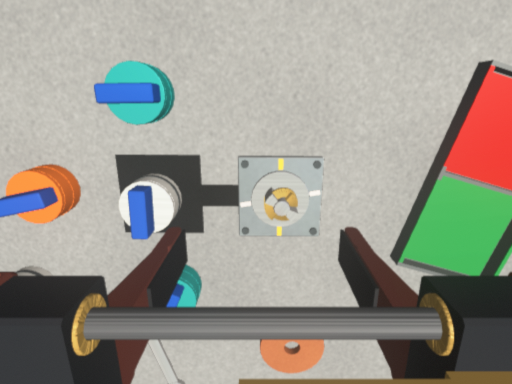

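w1 shows the mat nut's bar at (243,211) and the gauge at (373,200). w2 shows the nut at (141,213) and the gauge at (281,200), with yellow marks above and below and white marks left and right. I'll measure them by masks next.

```bash
cat > m.py <<'E'
from h import *
import pickle
D=pickle.load(open("wT.pkl","rb"));K=camera_info("wrist")["intrinsics"]
def comps(m,mn):
    n,l,s,c=cv2.connectedComponentsWithStats(m.astype(np.uint8));return [(s[i,4],c[i],l==i) for i in range(1,n) if s[i,4]>=mn]
box={0:((205,150,295,260),(325,150,420,240)),1:((112,150,190,260),(235,150,325,240))}
out={}
for k in (0,1):
    im=cv2.imread(f"pics/w{k+1}.png");hsv=cv2.cvtColor(im,cv2.COLOR_BGR2HSV).astype(int)
    def sub(b):
        m=np.zeros(im.shape[:2],bool);m[b[1]:b[3],b[0]:b[2]]=1;return m
    bn,bg=box[k];H,S,V=hsv[...,0],hsv[...,1],hsv[...,2]
    blue=sub(bn)&(H>100)&(H<130)&(S>120)
    yel=sub(bg)&(H>20)&(H<35)&(S>140)
    pl=sub(bg)&(H>90)&(H<125)&(S>15)&(S<100)
    print(k,"blue",[(a,c) for a,c,_ in comps(blue,20)])
    print("  yel",[(a,c) for a,c,_ in comps(yel,4)])
    cs,_=cv2.findContours(pl.astype(np.uint8),cv2.RETR_EXTERNAL,cv2.CHAIN_APPROX_NONE);c=max(cs,key=cv2.contourArea)
    r=cv2.minAreaRect(cv2.convexHull(c));print("  plate",r, cv2.boxPoints(r).tolist())
    c0=comps(blue,20);print("  V hist blue", np.histogram(V[blue],bins=8))
    crop=lambda b:cv2.resize(im[b[1]:b[3],b[0]:b[2]],None,fx=4,fy=4,interpolation=cv2.INTER_NEAREST)
    a=crop(bn);b=crop(bg);h=max(a.shape[0],b.shape[0])
    pad=lambda x:cv2.copyMakeBorder(x,0,h-x.shape[0],0,0,cv2.BORDER_CONSTANT)
    cv2.imwrite(f"pics/z{k}.png",np.hstack([pad(a),pad(b)]))
E
python3 m.py
```

```text
0 blue [(np.int32(845), array([241.8225, 212.0059]))]
  yel [(np.int32(33), array([374.1515, 163.5152])), (np.int32(5), array([383., 192.])), (np.int32(23), array([363.4783, 205.9565])), (np.int32(29), array([366.4483, 230.4138]))]Traceback (most recent call last):
  File "m.py", line 18, in <module>
    cs,_=cv2.findContours(pl.astype(np.uint8),cv2.RETR_EXTERNAL,cv2.CHAIN_APPROX_NONE);c=max(cs,key=cv2.contourArea)
                                                                                         ~~~^^^^^^^^^^^^^^^^^^^^^^^^
ValueError: max() iterable argument is empty
```

```bash
sleep 1
python3 - <<'E'
import cv2
im=cv2.imread("pics/w1.png");h=cv2.cvtColor(im,cv2.COLOR_BGR2HSV)
for p in [(345,175),(400,175),(338,195),(400,220),(350,200),(310,150)]: print(p,im[p[1],p[0]],h[p[1],p[0]])
E
sed -i 's/pl=.*/pl=sub(bg)\&(H>90)\&(H<125)\&(S>25)/' m.py; python3 m.py
```

```text
(345, 175) [183 185 176] [ 83  12 185]
(400, 175) [192 192 185] [ 90   9 192]
(338, 195) [179 182 174] [ 79  11 182]
(400, 220) [183 186 178] [ 79  11 186]
(350, 200) [195 203 202] [ 34  10 203]
(310, 150) [186 194 197] [ 22  14 197]
0 blue [(np.int32(845), array([241.8225, 212.0059]))]
  yel [(np.int32(33), array([374.1515, 163.5152])), (np.int32(5), array([383., 192.])), (np.int32(23), array([363.4783, 205.9565])), (np.int32(29), array([366.4483, 230.4138]))]Traceback (most recent call last):
  File "m.py", line 18, in <module>
    cs,_=cv2.findContours(pl.astype(np.uint8),cv2.RETR_EXTERNAL,cv2.CHAIN_APPROX_NONE);c=max(cs,key=cv2.contourArea)
                                                                                         ~~~^^^^^^^^^^^^^^^^^^^^^^^^
ValueError: max() iterable argument is empty
```

```bash
sed -i 's/pl=.*/bl=cv2.GaussianBlur(im,(3,3),0).astype(int);pl=sub(bg)\&(bl[...,0]-bl[...,2]>1)\&(bl[...,1]>120)/' m.py; python3 m.py
```

```text
0 blue [(np.int32(845), array([241.8225, 212.0059]))]
  yel [(np.int32(33), array([374.1515, 163.5152])), (np.int32(5), array([383., 192.])), (np.int32(23), array([363.4783, 205.9565])), (np.int32(29), array([366.4483, 230.4138]))]
  plate ((350.0, 178.5), (43.0, 40.0), 90.0) [[330.0, 157.0], [370.0, 157.0], [370.0, 200.0], [330.0, 200.0]]
  V hist blue (array([ 36,  12,  15,  10,  36,  24,  51, 661]), array([114., 128., 142., 156., 170., 184., 198., 212., 226.]))
1 blue [(np.int32(1112), array([140.5809, 212.0719]))]
  yel [(np.int32(34), array([280.4118, 163.7941])), (np.int32(9), array([267.    , 207.2222])), (np.int32(25), array([278.8 , 230.88]))]
  plate ((257.0, 179.0), (42.0, 36.0), 90.0) [[239.0, 158.0], [275.0, 158.0], [275.0, 200.0], [239.0, 200.0]]
  V hist blue (array([ 37, 262,  22,  16,  24,  38,  46, 667]), array([118. , 131.5, 145. , 158.5, 172. , 185.5, 199. , 212.5, 226. ]))
```

```bash
sleep 1
```

```text
(no output)
```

View pics/z0.png

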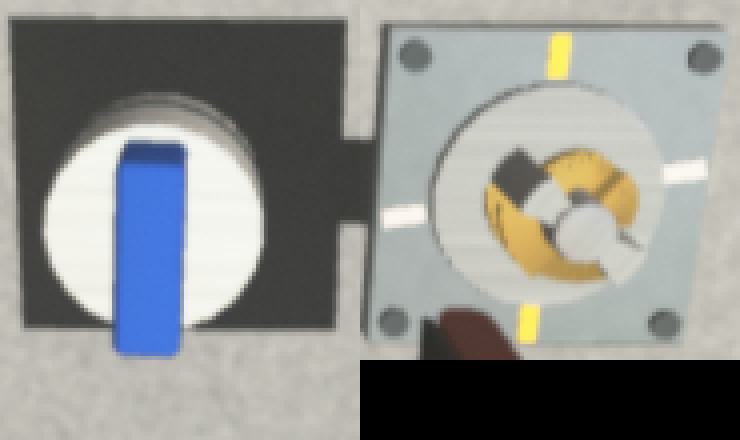

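View pics/z1.png

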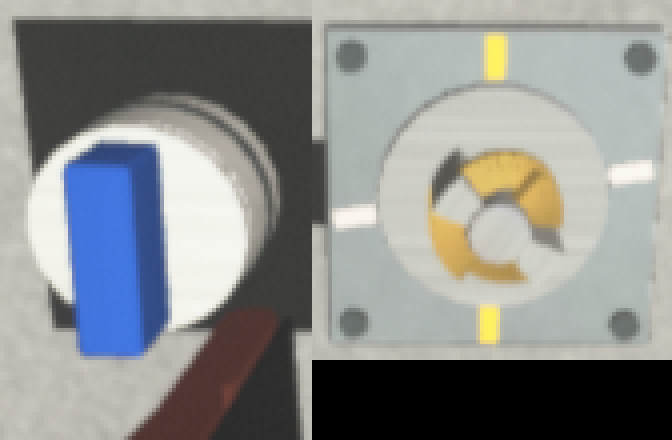

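The crops confirm the silver/white nut with its blue bar on the black mat, and the gauge plate with yellow and white marks and four dark screws. Next I triangulate.

```bash
cat > m2.py <<'E'
from m import *
print('-----')
P={}
for k in (0,1):
    im=cv2.imread(f"pics/w{k+1}.png");hsv=cv2.cvtColor(im,cv2.COLOR_BGR2HSV).astype(int);H,S,V=hsv[...,0],hsv[...,1],hsv[...,2]
    bn,bg=box[k];x0,y0=bn[:2]
    top=np.zeros(V.shape,bool);top[bn[1]:bn[3],bn[0]:bn[2]]=1
    t=top&(H>100)&(H<130)&(S>120)&(V>(190));t=max(comps(t,50),key=lambda a:a[0])[2]
    c=max(cv2.findContours(t.astype(np.uint8),0,cv2.CHAIN_APPROX_NONE)[0],key=len);r=cv2.minAreaRect(c)
    print("top",r);P[k,'bar']=np.array(r[0])
    # ends of the bar axis
    b=cv2.boxPoints(r);b=b[np.argsort(b[:,1])];P[k,'bar_n']=b[:2].mean(0);P[k,'bar_f']=b[2:].mean(0)
    g=np.zeros(V.shape,bool);g[bg[1]:bg[3],bg[0]:bg[2]]=1
    yl=[c for a,c,_ in comps(g&(H>20)&(H<35)&(S>120),15)]
    yl=sorted(yl,key=lambda c:c[1]);P[k,'yn'],P[k,'yf']=yl[0],yl[-1]
    sc=[(a,c) for a,c,_ in comps(g&(V>70)&(V<135)&(S<60),20) ]
    print("screws",[(int(a),c) for a,c in sc],"yel",yl)
    cor=[(bg[0],bg[1]),(bg[2],bg[1]),(bg[0],bg[3]),(bg[2],bg[3])]
    for i,q in enumerate(cor):
        a,c=min(sc,key=lambda s:np.linalg.norm(s[1]-q));P[k,f's{i}']=c
    w=[c for a,c,_ in comps(g&(im.min(2)>225),15)];print("white",w)
pos={}
for n in ('bar','bar_n','bar_f','yn','yf','s0','s1','s2','s3'):
    x,e=tri([ray(K,D[k],P[k,n]) for k in (0,1)]);pos[n]=x;print(n,x,"res",round(e*1e3,2),"mm")
z=.012
pl={n:np.mean([plane(K,D[k],P[k,n],z) for k in (0,1)],0) for n in ('yn','yf','s0','s1','s2','s3')}
print("plane z=.012",pl)
c=np.mean([pl[f's{i}'] for i in range(4)],0);print("centre screws",c,"marks",(pl['yn']+pl['yf'])/2)
d=pl['yf']-pl['yn'];print("gauge x yaw",np.degrees(np.arctan2(d[1],d[0])),np.linalg.norm(d))
for a,b in(('s0','s2'),('s1','s3')):
    d=pl[b]-pl[a];print(a,b,np.degrees(np.arctan2(d[1],d[0])),np.linalg.norm(d))
bt={n:[plane(K,D[k],P[k,n],.07) for k in (0,1)] for n in ('bar','bar_n','bar_f')};print(bt)
for k in(0,1):
    d=bt['bar_f'][k]-bt['bar_n'][k];print("bar yaw",np.degrees(np.arctan2(d[1],d[0])),np.linalg.norm(d))
E
python3 m2.py|sed '1,/-----/d'
```

```text
top ((242.5, 214.5), (47.0, 15.0), 90.0)
screws [(169, array([328.2899, 193.5444])), (31, array([375., 156.])), (46, array([338.2609, 163.4783])), (46, array([410.3696, 164.1087])), (28, array([348.25  , 184.6429])), (105, array([364.1714, 193.6286])), (40, array([332.8  , 229.925])), (23, array([344.3043, 230.0435])), (42, array([400.5714, 230.7143]))] yel [array([374.1395, 163.6047]), array([378.3294, 192.0824]), array([361.625 , 202.7812]), array([366.6471, 230.3235])]
white [array([405.7143, 192.5476]), array([335.5714, 203.5429])]
top ((137.5, 214.5), (48.1654052734375, 15.952873229980469), 85.60128784179688)
screws [(32, array([255.5, 156. ])), (41, array([244.2195, 163.6098])), (42, array([316.6667, 164.    ])), (29, array([237.5517, 195.069 ])), (46, array([268.087 , 193.2174])), (38, array([244.9474, 230.0789])), (37, array([312.5676, 230.7838]))] yel [array([280.5, 163.5]), array([280.6019, 192.4722]), array([266.75 , 206.375]), array([278.5, 230.5])]
white [array([314.35 , 192.825]), array([245.4865, 203.7568])]
bar [ 0.484  -0.139   0.0703] res 0.12 mm
bar_n [ 0.4568 -0.1
[... 406 characters left out ...]
 0.4587, -0.0134,  0.012 ]), 's1': array([0.4754, 0.0772, 0.012 ]), 's2': array([ 0.5491, -0.0302,  0.012 ]), 's3': array([0.5663, 0.0604, 0.012 ])}
centre screws [0.5124 0.0235 0.012 ] marks [0.5122 0.0234 0.012 ]
gauge x yaw -10.551382509005647 0.0925468703305962
s0 s2 -10.512275833198743 0.09194448249618335
s1 s3 -10.451718217653942 0.09240112393911619
{'bar': [array([ 0.4842, -0.1391,  0.07  ]), array([ 0.4839, -0.1391,  0.07  ])], 'bar_n': [array([ 0.4567, -0.1337,  0.07  ]), array([ 0.456 , -0.1328,  0.07  ])], 'bar_f': [array([ 0.513 , -0.1447,  0.07  ]), array([ 0.5132, -0.1457,  0.07  ])]}
bar yaw -11.153785728602081 0.05731830570476496
bar yaw -12.72640756285698 0.05860626797132177
```

Gauge is at (0.512, 0.0235) with yaw −10.5°, and plate heights triangulate to 11–13.5 mm (12 expected). Nut is at (0.484, −0.139) with bar yaw about −11.5°; its bar top triangulates to 70.3 mm. It sits 165 mm from the gauge, which is consistent. Tray next.

Run:
```python
from h import *
C={}
for n,f in (("top","top0"),("scene","scene0")):
    i=camera_info(n);K,T=i["intrinsics"],np.array(i["T"])
    im=cv2.imread(f"pics/{f}.png");h=cv2.cvtColor(im,cv2.COLOR_BGR2HSV).astype(int);H,S,V=h[...,0],h[...,1],h[...,2]
    for col,m in (("green",(H>45)&(H<75)&(S>120)),("red",((H<6)|(H>174))&(S>170))):
        nn,l,s,c=cv2.connectedComponentsWithStats(m.astype(np.uint8));j=1+np.argmax(s[1:,4])
        cn=max(cv2.findContours((l==j).astype(np.uint8),0,2)[0],key=cv2.contourArea)
        ap=cv2.approxPolyDP(cv2.convexHull(cn),4,True)[:,0]
        w=np.array([plane(K,T,p,.005) for p in ap]);C[n,col]=(c[j],K,T)
        print(n,col,s[j],c[j],"ctr z5",plane(K,T,c[j],.005));print(ap.tolist());print(w[:,:2].tolist());
        print([round(float(np.linalg.norm(w[a]-w[a-1])),3) for a in range(len(w))])
for col in("green","red"):
    x,e=tri([ray(C[n,col][1],C[n,col][2],C[n,col][0]) for n in("top","scene")]);print(col,x,e)
```

```text
top green [ 128  124   59   54 1781] [156.8624 150.6519] ctr z5 [0.5989 0.2602 0.005 ]
[[149, 124], [186, 141], [163, 177], [128, 158]]
[[0.6802098432991497, 0.28981269105917845], [0.630524400328591, 0.17591285347008556], [0.5205702450662758, 0.23646822481425323], [0.574508139352333, 0.3436509025778179]]
[0.119, 0.124, 0.126, 0.12]
top red [ 105  162   58   59 1877] [133.7011 190.0176] ctr z5 [0.4801 0.3187 0.005 ]
[[126, 162], [162, 183], [141, 220], [105, 198]]
[[0.5623327438589267, 0.3484845905089974], [0.5028267679003048, 0.23812291948294878], [0.3944443145656778, 0.29052032650796294], [0.4545725341744795, 0.3998642522289773]]
[0.119, 0.125, 0.12, 0.125]
scene green [ 330  184   61   26 1030] [359.9447 197.3864] ctr z5 [0.5897 0.2621 0.005 ]
[[330, 184], [378, 187], [390, 206], [342, 209]]
[[0.498216724687609, 0.23843548406099063], [0.5771083031832888, 0.3402066905649403], [0.6573710810063559, 0.29926352843329657], [0.6055292663284877, 0.18677200777660669]]
[0.119, 0.129, 0.09, 0.124]
scene red [320 160  53  22 724] [345.8398 172.0414] ctr z5 [0.4705 0.3209 0.005 ]
[[320, 160], [362, 164], [372, 179], [332, 181]]
[[0.3737260292655783, 0.30352250163916955], [0.45874405983541056, 0.3956338453854518], [0.5379921583718327, 0.357184069877628], [0.48871304832911944, 0.2536196712838837]]
[0.125, 0.125, 0.088, 0.115]
green [0.5963 0.2569 0.0111] 0.0017277434461853791
red [0.4783 0.3151 0.011 ] 0.0016697361591296175
```

Tray: green is at (0.598, 0.260) and red at (0.479, 0.318). They're 133 mm apart (132 expected). Now the grasp, with the tips just above the cup top (42 mm) so the fingers straddle only the bar.

Run:
```python
from h import *
q=down(np.radians(78.5))
move_pose([.484,-.139,.12],q)
print(movel([.484,-.139,.046],q,v=.1,until_force=8),get_tcp_pos(),get_ft_force())
command_gripper(0.0);print("w",get_grip_width()*88,get_tcp_pos(),get_ft_force(),get_ft_torque(),get_time())
f0=get_ft_force()
print(movel([.484,-.139,.125],q,v=.12))
wait(.2);print("w",get_grip_width()*88,"dF",get_ft_force()-f0,get_ft_force(),get_ft_torque(),get_time())
T=wristT();im=read_camera("wrist");cv2.imwrite("pics/g1.png",im[:,:,::-1])
im=read_camera("scene");cv2.imwrite("pics/g1s.png",im[140:300,80:320,::-1].repeat(2,0).repeat(2,1))
```

```text
False [ 0.4844 -0.139   0.0464] [ 0.3701 -0.1257  0.2418]
w 20.13964384719657 [ 0.484  -0.1391  0.046 ] [-0.2245 -0.8648 -0.5674] [-0.0969 -0.0504  0.0195] 5.75
False
w 19.499459601521128 dF [ 0.9737  1.4704 -3.3998] [ 0.7492  0.6056 -3.9672] [ 0.0036 -0.1099  0.0052] 6.7583
```

```bash
sleep 1
```

```text
(no output)
```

View pics/g1.png

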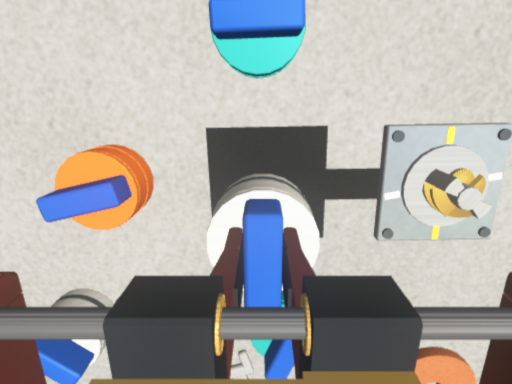

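View pics/g1s.png

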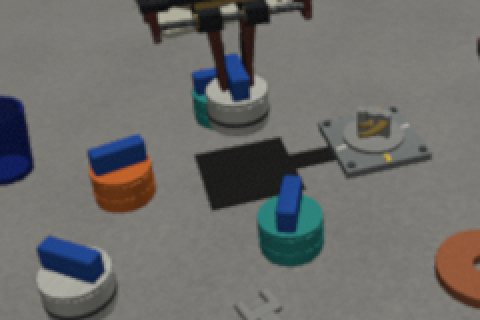

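The nut is lifted (weight about 3.4 N, width 19.5 mm), bar end at about (263,203) between the pads. I'll check the along-bar offset in the hand, then move over the gauge and lower with a force stop.

Run:
```python
from h import *
im=cv2.imread("pics/g1.png");h=cv2.cvtColor(im,cv2.COLOR_BGR2HSV)
print([(r,h[r,263].tolist()) for r in range(194,216,2)])
i=camera_info("wrist");K=i["intrinsics"];T=np.array(i["tool_from_camera"])
for r in (200,204,207,210): print(r,plane(K,T,(263,r),-.024))
for u in (246,281): print(plane(K,T,(u,240),-.024))
```

```text
[(194, [30, 2, 252]), (196, [40, 3, 252]), (198, [80, 3, 222]), (200, [111, 141, 134]), (202, [111, 141, 137]), (204, [111, 146, 140]), (206, [111, 144, 142]), (208, [111, 144, 143]), (210, [111, 146, 145]), (212, [111, 149, 151]), (214, [111, 166, 198])]
200 [ 0.0004 -0.0355 -0.024 ]
204 [ 0.0004 -0.0336 -0.024 ]
207 [ 0.0004 -0.0321 -0.024 ]
210 [ 0.0004 -0.0306 -0.024 ]
[-0.0079 -0.0151 -0.024 ]
[ 0.0091 -0.0151 -0.024 ]
```

Run:
```python
from h import *
q=down(np.radians(79.5));g=[.5123,.0235]
move_pose([*g,.125],q);wait(.15);f0=get_ft_force();print(f0,get_tcp_pos())
print(movel([*g,.102],q,v=.1,until_force=8),get_tcp_pos())
hit=movel([*g,.071],q,v=.04,until_force=10);print(hit,get_tcp_pos(),get_ft_force()-f0,get_ft_torque(),get_time())
im=read_camera("wrist");cv2.imwrite("pics/i1.png",im[:,:,::-1])
im=read_camera("scene");cv2.imwrite("pics/i1s.png",im[140:300,140:380,::-1].repeat(3,0).repeat(3,1))
```

```text
[ 0.9015 -0.4819 -3.8826] [0.5122 0.0224 0.1249]
False [0.5118 0.0229 0.1016]
True [0.5124 0.0235 0.0759] [-0.907   1.2976  9.4066] [ 0.0123 -0.0261 -0.1669] 8.725
```

```bash
sleep 1
```

```text
(no output)
```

View pics/i1s.png

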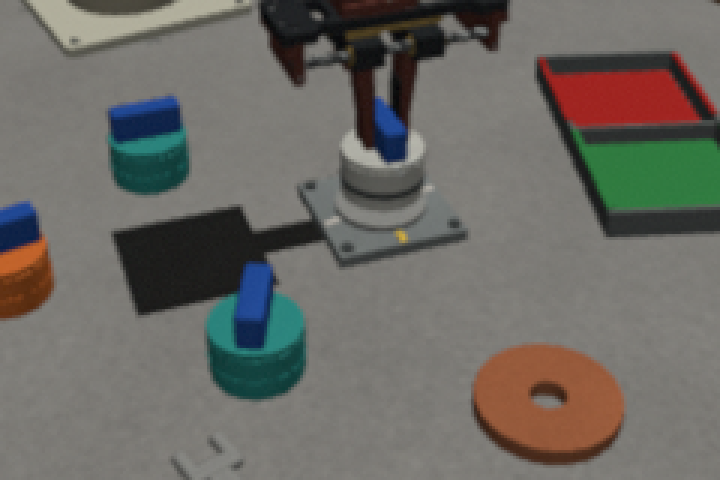

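The nut dropped over the post and seated at TCP z 75.9 mm, so its underside is about 12 mm above the flange (13 expected). Now I screw in 5° steps following the lead, logging force and torque.

```bash
cat > screw.py <<'E'
from h import *
import sys,json
g=[.5123,.0235]
def run(a0,a1,z0,step=5,flim=14,tlim=.8,v=.005):
    """turn from a0 to a1 (deg clockwise); z = z0-.175mm*a"""
    f0=get_ft_force();s=np.sign(a1-a0);a=a0
    while abs(a1-a)>1e-6:
        a=a+s*min(step,abs(a1-a))
        hit=movel([*g,z0-.000175*a],down(np.radians(79.5-a)),v=v,until_force=flim)
        f=get_ft_force()-f0;t=get_ft_torque();p=get_tcp_pos();q=get_ee_rot();q=np.array(q)
        yaw=np.degrees(2*np.arctan2(q[2],q[1]))
        print(f"a{a:5.1f} act{(79.5-yaw+180)%360-180:6.1f} z{p[2]*1e3:6.2f} cmd{1e3*z0-.175*a:6.2f} f{f} tz{t[2]:.3f} w{get_grip_width()*88:.2f} t{get_time():.2f} {hit}")
        if hit or abs(t[2])>tlim: break
    return a
E
python3 - <<'E'
from screw import *
run(0,25,.0763)
E
```

```text
a  5.0 act   4.9 z 75.35 cmd 75.43 f[ 1.4372 -1.8866 -5.1367] tz-0.084 w20.06 t9.15 False
a 10.0 act   9.9 z 74.48 cmd 74.55 f[ 0.8519  0.6376 -5.0924] tz-0.038 w19.81 t9.47 False
a 15.0 act  14.8 z 73.61 cmd 73.68 f[ 1.3065 -1.1216 -6.5275] tz-0.043 w19.79 t9.80 False
a 20.0 act  19.8 z 72.78 cmd 72.80 f[ 0.1793 -0.8469 -5.1231] tz-0.099 w19.78 t10.12 False
a 25.0 act  24.8 z 71.89 cmd 71.93 f[ 0.7274 -1.4577 -6.0908] tz-0.043 w20.09 t10.45 False
```

Run:
```python
from screw import *
run(25,60,.0763,flim=12)
```

```text
a 30.0 act  29.8 z 71.00 cmd 71.05 f[ 1.2539  0.7008 -0.4521] tz-0.030 w19.93 t10.78 False
a 35.0 act  34.8 z 70.21 cmd 70.18 f[1.0101 1.4496 0.0095] tz-0.001 w19.99 t11.10 False
a 40.0 act  38.5 z 70.14 cmd 69.30 f[-0.93   -0.1913  5.1803] tz-0.042 w19.90 t11.31 True
```

It stopped at about 37°, z 70.1 mm (underside about 6 mm above the flange), with vertical force rising. I'll make sure this isn't a jam by backing off, screwing in again and testing for torque, and take a look.

Run:
```python
from screw import *
print("back");run(38,28,.0763)
print("again");a=run(28,50,.0758,step=3,flim=16)
print(get_ft_force(),get_ft_torque())
p=get_tcp_pos()
print("turn only at fixed z")
f0=get_ft_force()
for b in (a+3,a+6):
    hit=movel([*g,p[2]],down(np.radians(79.5-b)),v=.005,until_force=15)
    q=get_ee_rot();print(b,79.5-np.degrees(2*np.arctan2(q[2],q[1])),hit,get_ft_force()-f0,get_ft_torque(),get_tcp_pos(),get_time())
T=wristT();im=read_camera("wrist");cv2.imwrite("pics/s1.png",im[:,:,::-1]);im=read_camera("scene");cv2.imwrite("pics/s1s.png",im[140:300,140:380,::-1].repeat(3,0).repeat(3,1))
```

```text
back
a 33.0 act  33.0 z 70.52 cmd 70.53 f[ 0.848   1.0981 -4.8539] tz0.024 w19.75 t11.66 False
a 28.0 act  28.1 z 71.40 cmd 71.40 f[ 1.5708  1.7588 -2.8295] tz-0.008 w20.07 t11.98 False
again
a 31.0 act  31.0 z 70.59 cmd 70.38 f[-1.5149 -0.953   3.3976] tz-0.036 w20.36 t12.34 False
a 34.0 act  34.0 z 70.17 cmd 69.85 f[-1.602  -0.1572  4.8239] tz-0.116 w19.79 t12.60 False
a 37.0 act  37.0 z 70.14 cmd 69.33 f[-1.909  -2.1881  8.4697] tz-0.039 w19.75 t12.86 False
a 40.0 act  40.0 z 70.09 cmd 68.80 f[-3.6257 -1.0525 15.9387] tz-0.048 w19.95 t13.12 False
a 43.0 act  43.0 z 70.09 cmd 68.28 f[-3.0965 -0.2193 20.3884] tz0.011 w19.51 t13.38 False
a 46.0 act  46.0 z 70.07 cmd 67.75 f[-5.1989 -1.7336 26.9392] tz0.020 w19.91 t13.63 False
a 49.0 act  49.0 z 70.02 cmd 67.23 f[-6.3401 -2.1498 31.3983] tz0.014 w19.91 t13.89 False
a 50.0 act  49.9 z 70.01 cmd 67.05 f[-6.4788 -1.7699 33.5145] tz0.089 w20.06 t14.14 False
[-5.8946 -0.981  34.6559] [-0.3113  1.1461  0.0886]
turn only at fixed z
53 50.66098298030452 True [  7.1621   2.1011 -29.5919] [-0.0176 -0.0633  0.0526] [0.514  0.0234 0.0702] 14.45
56 55.926238038710586 False [  7.454   -1.5801 -31.24  ] [-0.5586 -0.4778 -0.0087] [0.5128 0.0233 0.0701] 14.9
```

```bash
sleep 1
```

```text
(no output)
```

View pics/s1.png

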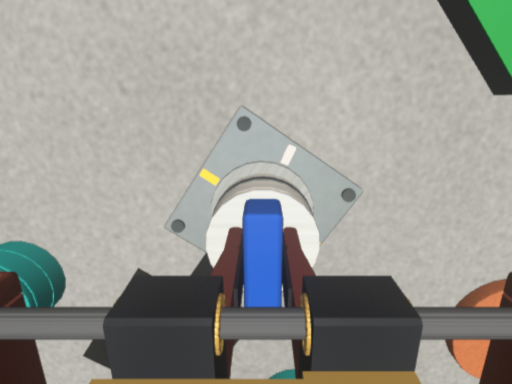

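View pics/s1s.png

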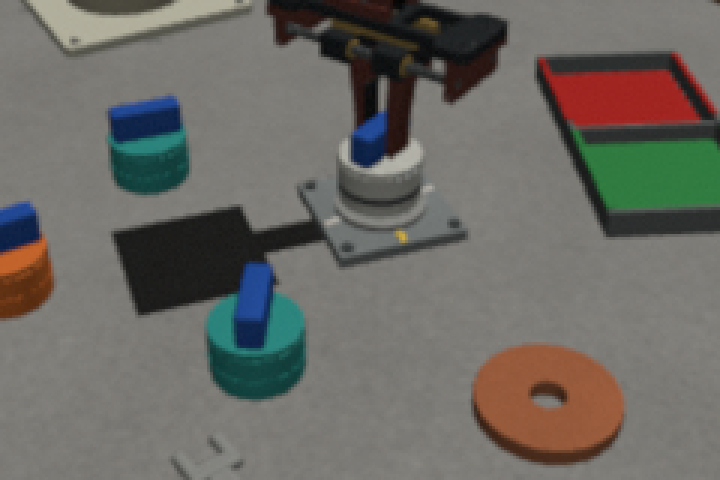

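The bottom is hard: z stays at 70.1 mm under 30 N more push, and with near-zero torque the nut turns only within the thread's play. In s1.png the bar (200–280 rows, col 263) and the cup disc (207–319) sit in the hand exactly as in g1.png, so nothing slipped. The nut stopped about 6 mm above the flange, so it's bad and goes in red. Unscrewing now.

Run:
```python
from screw import *
p=get_tcp_pos()
for b in (50,44,38):
    hit=movel([*g,.0704],down(np.radians(79.5-b)),v=.005,until_force=15);print(b,hit,get_ft_force(),get_ft_torque()[2],get_tcp_pos()[2])
run(38,0,.0767,step=6,v=.006,flim=15)
print(get_ft_force())
```

```text
50 False [ 0.122  -0.551   0.4041] 0.01395561019230573 0.07015929537154675
44 False [-0.9745 -0.1033  0.7131] 0.01552882303393464 0.07016431988394048
38 False [-0.8718  0.1145 -1.2945] 0.01610431625527861 0.07018653354075399
a 32.0 act  32.3 z 70.89 cmd 71.10 f[ 0.5955 -0.2909 -1.2974] tz-0.006 w19.78 t16.04 False
a 26.0 act  26.3 z 72.01 cmd 72.15 f[ 0.522  -0.3134 -2.1338] tz0.026 w19.81 t16.37 False
a 20.0 act  20.2 z 73.13 cmd 73.20 f[ 1.3924 -0.0408 -1.3526] tz0.013 w19.94 t16.69 False
a 14.0 act  14.2 z 74.20 cmd 74.25 f[ 0.6013 -0.26   -1.5357] tz0.025 w19.73 t17.02 False
a  8.0 act   8.2 z 75.27 cmd 75.30 f[ 0.6136 -0.2458 -1.9728] tz-0.005 w19.61 t17.34 False
a  2.0 act   2.2 z 76.33 cmd 76.35 f[ 1.2981 -1.2882 -1.2739] tz-0.001 w20.19 t17.67 False
a  0.0 act   0.1 z 76.68 cmd 76.70 f[ 0.8774  0.1057 -1.369 ] tz-0.006 w20.18 t17.92 False
[ 0.0056  0.2202 -2.6635]
```

Run:
```python
from screw import *
print(movel([*g,.13],down(np.radians(79.5)),v=.06,until_force=12),get_tcp_pos(),get_ft_force(),get_grip_width()*88)
```

```text
False [0.512  0.0235 0.1297] [ 0.915  -0.5488 -3.346 ] 19.571878769360172
```

Run:
```python
from screw import *
r=[.479,.317];q=down(np.radians(63))
move_pose([*r,.13],q);wait(.2)
im=read_camera("wrist");cv2.imwrite("pics/t1.png",im[:,:,::-1])
im=read_camera("scene");cv2.imwrite("pics/t1s.png",im[100:260,260:500,::-1].repeat(3,0).repeat(3,1))
print(get_tcp_pos(),get_ft_force(),get_joint_pos(),get_time())
```

```text
[0.4794 0.3162 0.13  ] [ 0.2761  0.6842 -3.2378] [ 0.5623  0.4723  1.8064 -0.      0.8629 -0.5359] 20.3917
```

```bash
sleep 1
```

```text
(no output)
```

View pics/t1.png

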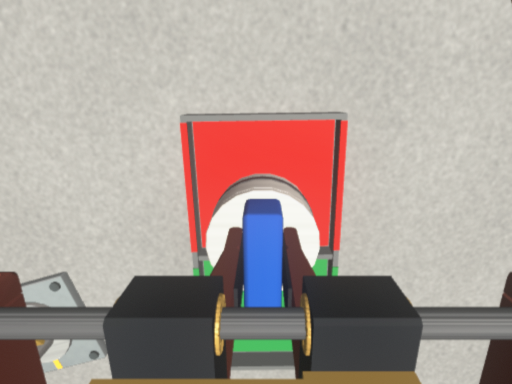

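View pics/t1s.png

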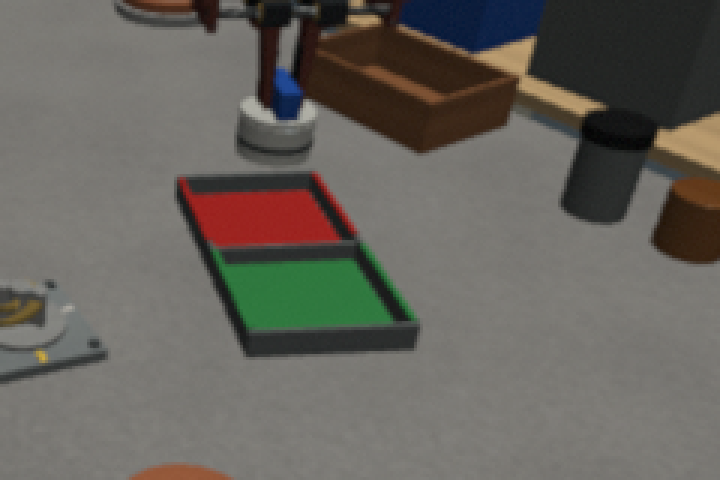

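The nut is held above the red compartment (rim corners at (182,117) and (346,115), divider near row 250). I'll cross-check the compartment's centre from this second view.

Run:
```python
from h import *
T=wristT();K=camera_info("wrist")["intrinsics"]
c=[plane(K,T,p,.025) for p in ((182,117),(346,115))];print(c,np.linalg.norm(c[0]-c[1]))
d=[plane(K,T,p,.025) for p in ((192,250),(340,249))];print(d)
m=(c[0]+c[1]+d[0]+d[1])/4;print("red centre",m)
# two-view height: rim far corner in top0 (101,198)/(142,221)
t=camera_info("top");Kt,Tt=t["intrinsics"],np.array(t["T"])
for a,b in (((182,117),(101,198)),((346,115),(142,221))): print(tri([ray(K,T,a),ray(Kt,Tt,b)]), tri([ray(K,T,(a)),ray(Kt,Tt,(b[1],b[0]))])[1])
```

```text
[array([0.3906, 0.2864, 0.025 ]), array([0.4514, 0.4088, 0.025 ])] 0.13666891704625364
[array([0.5002, 0.2306, 0.025 ]), array([0.5633, 0.3562, 0.025 ])]
red centre [0.4764 0.3205 0.025 ]
(array([0.4168, 0.3274, 0.204 ]), np.float64(0.015655269407585985)) 0.17114997391255243
(array([ 0.4467,  0.4108, -0.2211]), np.float64(0.06514862810674395)) 0.06815230294259964
```

Run:
```python
from screw import *
T=wristT();K=camera_info("wrist")["intrinsics"];t=camera_info("top");Kt,Tt=t["intrinsics"],np.array(t["T"])
for a,b in (((346,115),(101,198)),((182,117),(142,221))): print(tri([ray(K,T,a),ray(Kt,Tt,b)]))
r=[.478,.3185];q=down(np.radians(63))
print(movel([*r,.065],q,v=.1,until_force=8))
hit=movel([*r,.046],q,v=.02,until_force=5);print(hit,get_tcp_pos(),get_ft_force(),get_time())
im=read_camera("scene");cv2.imwrite("pics/p1s.png",im[100:260,260:500,::-1].repeat(3,0).repeat(3,1))
```

```text
(array([ 0.4553,  0.4141, -0.0008]), np.float64(0.0003993723389933285))
(array([0.3906, 0.2841, 0.0159]), np.float64(0.0005466446307153952))
False
True [0.4778 0.3184 0.0505] [-0.5398 -0.0248  4.8699] 21.8917
```

```bash
sleep 1
```

```text
(no output)
```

View pics/p1s.png

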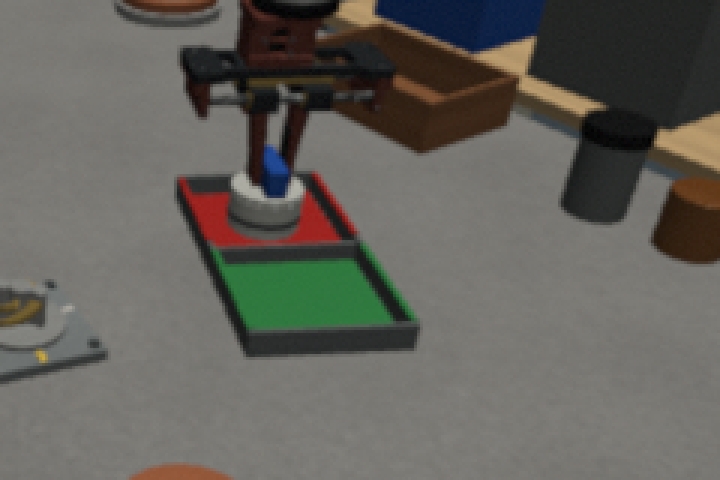

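Contact came at TCP z 50.5 mm, so the underside is at about 4.6 mm, which matches the 5 mm floor. The nut stands inside the red compartment. I'll open, retreat and check.

Run:
```python
from screw import *
command_gripper(1.0);p=get_tcp_pos();print(p,get_ft_force(),get_grip_width())
q=down(np.radians(63))
movel([p[0],p[1],.16],q,v=.12);movel([p[0]-.09,p[1]-.06,.26],q,v=.2);wait(.5)
im=read_camera("wrist");cv2.imwrite("pics/e1.png",im[:,:,::-1])
im=read_camera("scene");cv2.imwrite("pics/e1s.png",im[:,:,::-1])
im=read_camera("top");cv2.imwrite("pics/e1t.png",im[:,:,::-1])
print(get_time(),get_tcp_pos(),get_ft_force())
```

```text
[0.4771 0.3179 0.05  ] [-0.459  -0.1023  0.6376] 1.0030905612680612
25.675 [0.3871 0.2579 0.26  ] [ 0.896  -1.0013  0.2644]
```

```bash
sleep 1
```

```text
(no output)
```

View pics/e1.png

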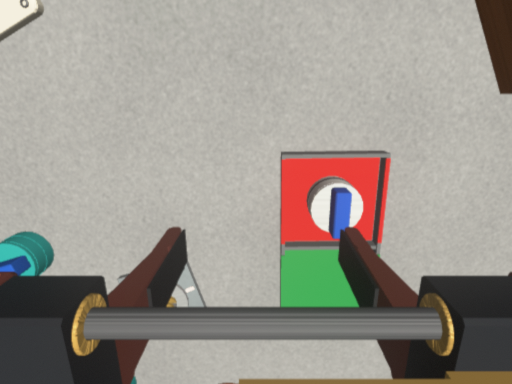

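View pics/e1s.png

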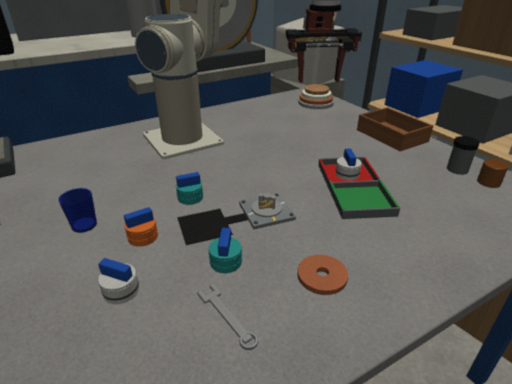

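The nut stands upright in the red compartment (wrist view (336,207), scene view (348,163)). The other nut at (118,280) and the look-alikes haven't moved, and the robot is clear of everything.

```bash
python3 -c "
from station import *
job_done();print(get_time())"
```

```text
the job is handed in; nothing more can be done
the job is handed in; nothing more can be done
```

The nut from the mat is bad: it stopped short on the gauge. It now stands upright in the red compartment, and the job was handed in at about 26 s of the 51 s allowed.

**Test on the gauge:** The nut stopped at about 35–38° with its underside about 6 mm above the flange. A second run confirmed it: the height stayed at 70.1 mm (tool height) under about 30 N more push. Past that point it only turned within the thread play, to about 56°, without sinking. I turned it back to the yellow marks, and it lifted off freely.

**Placing:** I felt the tray floor at a height of about 4.6 mm (5 mm expected) before opening the gripper. The last wrist and scene pictures show the nut near the middle of the red compartment. The other nut and the look-alikes are where they were, and the gripper is clear.

**Checks that disagreed:**
- **Seating height:** the nut first seated about 12 mm above the flange, against the stated 13 mm.
- **Tray rim:** its height, taken from hand-picked corners in two views, came out at −1 and 16 mm instead of 25 mm, so I didn't use it. I relied on the floor contact instead.

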